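# Clamp a re-glued domino box in the glue jig

### The arm

A 6-joint arm with a two-finger parallel gripper is mounted at the origin on the work surface. World frame = base frame: x ahead of the robot, y to its left, z up, the work surface at z = 0. Lengths are in mm, angles in rad, forces in N, time in s.
With the tool pointing down it reaches from about 300 to 775 mm from the base axis. Payload 14.6 kg.
Tool frame: the origin (TCP) lies between the finger pads, 19 mm behind the fingertips; this is the grasp point; z points along the fingers, y is the line along which they close (so a half turn about z gives the same grasp; the last joint's range is limited). The gripper opens to 94 mm and grips with 3 to 60 N. Pads are 16 mm wide; open, the fingers measure 119 mm over their backs; the gripper's body (75 mm by 177 mm) begins 78 mm behind the grasp point.
Start: joints at [1.156, 0.3, 1.521, -0, 1.321, -0.067], TCP at [187.454, 517.059, 224.246] pointing down, gripper open.
Joint ranges: [-3.03, 3.03], [-0.79, 2.21], [0.23, 2.52], [-1.04, 4.18], [0, 3.07], [-2.55, 2.55]. Speed limits (rad/s): [2.22, 2.22, 2.57, 3.14, 3.14, 3.14].

### API

Orientations are given as [roll, pitch, yaw] about the fixed x, y, z axes, in that order (R = Rz(yaw) Ry(pitch) Rx(roll)).
In Python, from cell import manip gives the robot as it stands.
- The arm moves only by the tool jog_arm, never from a script. Its argument "series" is a list of rows, each a list of 7 numbers: the shift along the world's x, y, z as a fraction of full scale, then the turn, a rotation vector about the world's x, y, z as a fraction of full scale, then the closure, from 0 (fully open) to 1 (shut). In form: [[dx, dy, dz, wx, wy, wz, fingers], ...]. A call has 1 to 8 rows; each row is the pose to reach, as a shift and turn from the pose commanded when the call began; what a row does not reach only later rows make up. Full scale, the value 1, is 120 mm for a shift and 90 degrees for a turn. A row lasts 1/12 s, in which the tool goes at most 41.7 mm and 7.16 degrees, less where a joint would pass 70% of its speed; a pose out of reach is approached as far as the arm can. A call with a number of a shift or a turn outside -1 to 1 is refused whole. A call with a gripper value outside its range is refused whole. The fingers move at their own pace and stop on an object; "grip_force" is the grip in N (left out, the last holds). Time passes only in rows, so rows that repeat a pose let the fingers close. It gives the time, the measured TCP pose, the force, the opening and the grip force at its end, in the units of the state.
- manip.read_state(): the state, without advancing time (a new reading comes with each control period).
- manip.camera(name): name is "side" or "top" or "wrist"; returns a dict with "frame" (420x560x3 uint8, red, green, blue), "vfov" (degrees; the focal length in pixels is half the picture's height over the tangent of half this angle, whatever the lens; pixels are square), "cx", "cy" (the principal point, pixels), "R" (3x3) and "t" (3): a world point X has camera coordinates R X + t; the wrist camera has in their place "hand_eye" (4x4, takes a point from camera to tool coordinates, whose origin is the TCP and whose axes are the flange's). Camera axes: x right, y down, z forward; pixel columns grow to the right and rows downward; lengths in mm; the calibration is good to about 2 mm. A picture is of the moment at which its call begins: read the wrist's pose just before it. There is no depth.
- manip.sign_off(): hands the job in; it is judged then, once.
The state is a dict: "clock": time; "joints": joint angles; "qd": joint speeds; "effort": joint torques, N m; "eef_pos": TCP position; "eef_rot": TCP orientation; "wrist_force": force on the tool from outside, world axes, zero at the start; "moment": the same for the moment, N m; "finger_gap": finger opening in mm; "finger_force": force on a finger pad.
Only numpy, scipy, OpenCV 4.12 (cv2) and the standard library are available. Lean on these libraries where they do the work, as an engineer would, in place of code of your own. Each camera call takes 0.05 s, during which the arm holds its last target. There are 200 camera calls.

### The job

Slide the re-glued domino box fully home against the stop of the wooden glue jig, then tighten the jig's spring clamp with its handwheel, clockwise seen from above, by the knob: first feel your way through the slack of the worn screw until the wheel bites, and from there count exactly one full turn, neither more nor less. Then let go, and leave the other things on the shelf where they stand.

Things in the scene. Friction and masses are not known exactly. Their poses are not given: they have to be found in the camera images.
- jig: fixed wooden glue jig. Origin: on the shelf under the wheel's axis; x the way the box slides home, z up. Base 16 mm thick, x -130 to +85 mm, y -95 to +70 mm; fence along x (face at y = -57.5 mm, to 40 mm high), short guide opposite (face y = +1.5 mm, x -130 to -35 mm); posts at y = -80 and +58 mm carry a crosshead (x = +-23 mm, 120 to 144 mm high), the wheel above it
- stop (a point): middle of the near face of the stop block that ends the box's travel: at jig x = +62 mm, y = -28 mm, 27 mm above the shelf; the block is 12 mm thick, 22 mm high
- wheel_axis (a point): point on the vertical axis of the horizontal steel handwheel (116 mm across, rim top 172 mm above the shelf), 192 mm above the shelf, fixed to the jig. Clockwise seen from above tightens; the wheel stays at its height. The worn screw has slack: at first the wheel turns idly, by a hidden 0.05 to 0.8 turn clockwise, whatever its start angle, until it bites and turns the screw
- knob_mid (a point): the wheel's upright wooden crank knob, 18 mm in diameter, spinning freely on its pin, 173 to 213 mm above the shelf, 48 mm from the axis, at any angle at the start. Point: on its centre line, 197 mm up. Pushing it round takes under 1 N in the slack, 5 to 9 N at first, later to 13 N, once the screw turns. The screw stays where left; turning back meets the slack (0.8 turn in all) again
- clamp: the jig's clamp arm, turned by the screw through a soft coil spring, so it needs many degrees of screw for little force. Origin: on the shelf on the wheel's axis. A bar 104 mm up, with a hanging wooden post (16 mm across, foot 28 mm up) 45 mm from the axis: 3 mm clear of the home box's side at the start. Once on the box it stays; one true turn leaves 4.8 N on the box
- box: loose oak domino box, 222 x 56 x 35 mm, sliding lid on top, 350 g. Origin: on its underside's centre line; its x the way it slides home; it runs from x = -160 to +62 mm. It lies on the jig's base along the fence (1.5 mm clear each side), 35 to 60 mm short of home. Home: far end against the stop, origin at jig x = 0, y = -28 mm, 16 mm up
- tab (a point): the lid's upright pull block, 16 mm thick along the box's x, 36 mm wide, from 35 to 65 mm above the box's underside, fixed to the box at its x = -145 mm. This point is on its middle plane 57 mm above the underside (73 mm above the shelf), a good height for the TCP. It points out of the jig's open end
- canister: dented tin canister with screw lid, 80 mm across, 108 mm high, origin at its foot; bystander
- dice_cup: red plastic dice cup, 74 mm across, 88 mm high, origin at its foot; bystander
- cribbage: walnut cribbage board 300 x 95 x 24 mm (pegs to 46 mm), origin at the middle of its underside; bystander
- card_case: card case 92 x 66 x 21 mm lying flat, origin at the middle of its underside; bystander
- draughts: stack of draughtsmen 32 mm across, 36 mm high, origin at its foot; bystander
- spare_box: oak domino box 170 x 55 x 35 mm, origin at the middle of its underside; bystander
Mind the look-alikes: they are no part of the job. Leave any green or red look-alike of the box alone.

How it is judged:
By the outcome, as a careful person would: the job done as asked, in the order asked, and still so for the second after the job is handed in, with the robot touching nothing.
It also fails if it takes over 66 s, if anything falls off the work surface, if the arm or the gripper's body presses on something with over 40 N, if the wrist force passes 120 N, or if a joint passes its speed limit or range.

## Working session

There is one attempt and no reset: what is moved stays moved. The work goes in short steps, Python scripts to look and compute and a tool call to move; the robot and the scene stay as the last step left them, time stands still between calls to the robot, and variables do not carry over. Pictures are saved under pics/ and viewed, at most 10 in all, crops included, and the job is handed in when it is done.

Besides the shell and the picture viewer there is one more tool, called after ">>>" as name(argument=value, ...) on one line, values as JSON. jog_arm: Moves the arm, as the interface text tells. Its arguments: {"type":"object","properties":{"series":{"type":"array"},"grip_force":{"type":"number"}},"required":["series"]}

```bash
mkdir -p pics; ls; cat > h.py <<'E'
import numpy as np, cv2, pickle
from cell import manip
def snap(n,tag):
    s=manip.read_state(); c=manip.camera(n); c['state']=s
    pickle.dump(c,open(f'pics/{tag}.pkl','wb')); cv2.imwrite(f'pics/{tag}.png',c['frame'][:,:,::-1]); return c
def load(tag): return pickle.load(open(f'pics/{tag}.pkl','rb'))
E
python3 - <<'E'
from h import *
for n in('side','top'):
    c=snap(n,n+'0'); print(n,c['vfov'],c['cx'],c['cy'],c.keys(), -np.array(c['R']).T@c['t'])
    print(np.round(c['R'],3))
print(c['state'])
a=load('side0')['frame'];b=load('top0')['frame']
E
```

```text
pics
side 47.73677322295743 281.65735757256186 216.0562554564108 dict_keys(['frame', 'vfov', 'cx', 'cy', 'R', 't', 'state']) [1085.37093074 -965.87565915  941.73849231]
[[ 0.873  0.488 -0.01 ]
 [ 0.274 -0.506 -0.818]
 [-0.404  0.711 -0.575]]
top 42.2786204621849 281.0631359912265 209.12473586730002 dict_keys(['frame', 'vfov', 'cx', 'cy', 'R', 't', 'state']) [ 313.07611794  -25.65899639 1808.25865619]
[[-0.016 -1.    -0.019]
 [-0.99   0.018 -0.138]
 [ 0.138  0.017 -0.99 ]]
{'clock': 0.05, 'joints': array([ 1.15643130e+00,  3.00452959e-01,  1.52156479e+00,  3.76703590e-05,
        1.32073578e+00, -6.65880751e-02]), 'qd': array([-0.00194679, -0.00055471, -0.00139443, -0.00055694, -0.00021184,
        0.00072909]), 'effort': array([ 5.25888954e-04, -5.33223116e+01, -3.53702581e+01,  7.09875254e-02,
        2.36163335e-02, -5.77473156e-05]), 'eef_pos': array([187.33453697, 516.85413976, 223.7031727 ]), 'eef_rot': array([-3.14043678e+00, -1.13650221e-04,  2.79380630e+00]), 'wrist_force': array([-0.51641083,  0.08322919,  0.48928096]), 'moment': array([ 0.03291225, -0.03418633,  0.01483854]), 'finger_force': 0.0, 'finger_gap': 93.83679569052663}
```

View pics/top0.png

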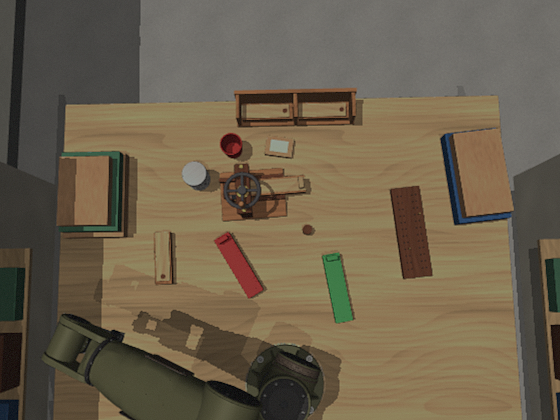

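View pics/side0.png

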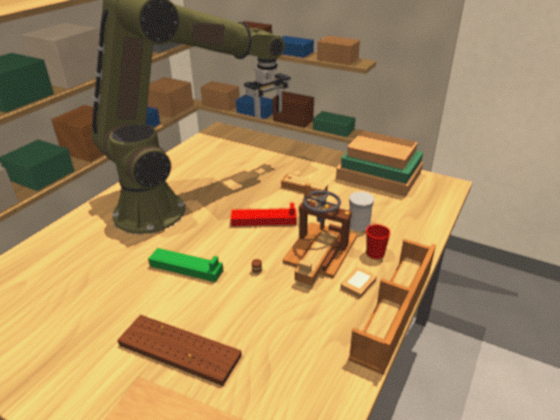

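The top view shows the jig with wheel at (242,190). The box that sticks out of it to the right has its tab at about (301,183). Box candidates:
- red box (238,265)
- green box (338,287)
- spare oak box (163,257)
- two boxes in the rack (268,108) and (325,108)
- the oak box lying in the jig (285,185), which is my choice

I'll check that choice in a close-up after measuring roughly.

```bash
cat >> h.py <<'E'
def cam(c):
    f=210/np.tan(np.radians(c['vfov']/2)); K=np.array([[f,0,c['cx']],[0,f,c['cy']],[0,0,1]])
    if 'R' in c: return K,np.array(c['R']),np.array(c['t'])
    from scipy.spatial.transform import Rotation as Ro
    T=np.eye(4);T[:3,:3]=Ro.from_euler('xyz',c['state']['eef_rot']).as_matrix();T[:3,3]=c['state']['eef_pos']
    W=np.linalg.inv(T@np.array(c['hand_eye'])); return K,W[:3,:3],W[:3,3]
def ray(c,p):
    K,R,t=cam(c); return -R.T@t, R.T@np.linalg.solve(K,[p[0],p[1],1])
def onz(c,p,z):
    o,d=ray(c,p); return o+d*(z-o[2])/d[2]
def proj(c,X):
    K,R,t=cam(c); q=K@(R@np.array(X)+t); return q[:2]/q[2]
def tri(obs):
    A=np.zeros((3,3));b=np.zeros(3);L=[]
    for c,p in obs:
        o,d=ray(c,p);d=d/np.linalg.norm(d);M=np.eye(3)-np.outer(d,d);A+=M;b+=M@o;L.append((o,M))
    X=np.linalg.solve(A,b); return X,[round(float(np.linalg.norm(M@(X-o))),2) for o,M in L]
E
python3 - <<'E'
from h import *
t=load('top0');s=load('side0')
print('wheel',onz(t,(242,190),172),'tab',onz(t,(301,183),78),'wheel side',onz(s,(322,202),172))
w=snap('wrist','w0');print(w['vfov'],w['hand_eye'])
c=cv2.resize(t['frame'][150:230,170:330],None,fx=5,fy=5,interpolation=cv2.INTER_CUBIC)
cv2.imwrite('pics/crop.png',c[:,:,::-1])
E
```

```text
wheel [602.89601793 121.33850352 172.        ] tab [638.90110453 -61.5767564   78.        ] wheel side [614.24948986 104.23710186 172.        ]
60.5868415713117 [[ 8.65227640e-04 -9.57242422e-01 -2.89285666e-01  8.54263492e+01]
 [ 9.99999590e-01  7.51403090e-04  5.04526801e-04 -4.86842206e-01]
 [-2.65584313e-04 -2.89285984e-01  9.57242680e-01 -1.61499430e+02]
 [ 0.00000000e+00  0.00000000e+00  0.00000000e+00  1.00000000e+00]]
```

View pics/crop.png

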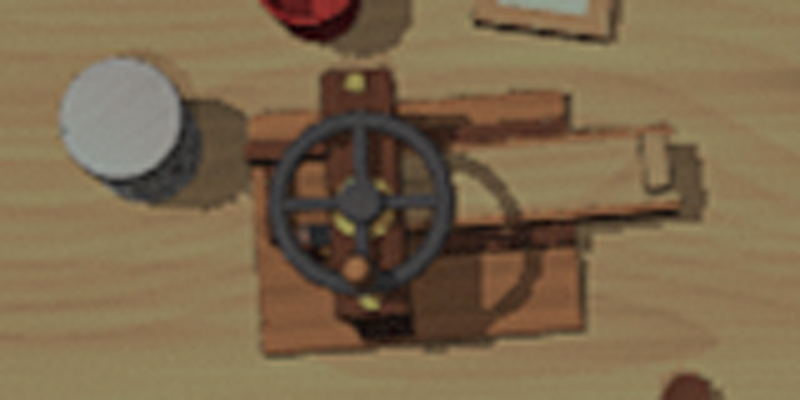

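The crop confirms it: plain oak box in the jig with its tab at full-frame (301,183), hub (242,190), knob (241,204). Next I'll bring the wrist camera over it.

>>> jog_arm(series=[[0.75, -1, 0.72, 0, 0, -0.18, 0], [0.75, -1, 0.72, 0, 0, -0.18, 0], [0.75, -1, 0.72, 0, 0, -0.18, 0], [0.75, -1, 0.72, 0, 0, -0.18, 0], [0.75, -1, 0.72, 0, 0, -0.18, 0]])

```text
clock: 0.57
eef_pos: [280.0, 394.5, 314.2]
eef_rot: [3.137, 0.001, 2.508]
wrist_force: [-0.4, 0.9, 1.3]
finger_gap: 94.0
finger_force: 0.0
```

>>> jog_arm(series=[[0.8, -1, 0, 0, 0, -0.18, 0], [0.8, -1, 0, 0, 0, -0.18, 0], [0.8, -1, 0, 0, 0, -0.18, 0], [0.8, -1, 0, 0, 0, -0.18, 0]])

```text
clock: 0.9
eef_pos: [374.6, 274.9, 310.4]
eef_rot: [-3.141, 0.0, 2.225]
wrist_force: [-0.6, 1.6, -0.2]
finger_gap: 94.2
finger_force: 0.0
```

>>> jog_arm(series=[[0.8, -1, 0, 0, 0, -0.18, 0], [0.8, -1, 0, 0, 0, -0.18, 0], [0.8, -1, 0, 0, 0, -0.18, 0], [0.8, -1, 0, 0, 0, -0.18, 0]])

```text
clock: 1.23
eef_pos: [470.8, 154.6, 310.2]
eef_rot: [-3.141, 0.0, 1.942]
wrist_force: [-0.2, 0.6, 0.0]
finger_gap: 94.2
finger_force: 0.0
```

>>> jog_arm(series=[[0.76, -0.98, 0, 0, 0, -0.17, 0], [0.76, -0.98, 0, 0, 0, -0.17, 0], [0.76, -0.98, 0, 0, 0, -0.17, 0], [0.76, -0.98, 0, 0, 0, -0.17, 0], [0.76, -0.98, 0, 0, 0, -0.17, 0], [0.76, -0.98, 0, 0, 0, -0.17, 0]])

```text
clock: 1.73
eef_pos: [560.9, 38.9, 309.6]
eef_rot: [-3.14, -0.0, 1.677]
wrist_force: [1.2, 0.1, -0.5]
finger_gap: 94.0
finger_force: 0.0
```

```bash
python3 -c "
from h import *
snap('wrist','wA')"
```

>>> jog_arm(series=[[0.75, -0.42, 0, 0, 0, 0, 0], [0.75, -0.42, 0, 0, 0, 0, 0], [0.75, -0.42, 0, 0, 0, 0, 0], [0.75, -0.42, 0, 0, 0, 0, 0], [0.75, -0.42, 0, 0, 0, 0, 0]])

```text
clock: 2.2
eef_pos: [650.6, -9.9, 309.9]
eef_rot: [-3.14, -0.0, 1.679]
wrist_force: [-0.3, 0.3, 0.5]
finger_gap: 93.6
finger_force: 0.0
```

```bash
python3 -c "
from h import *
c=snap('wrist','wB'); print(c['state']['qd'])
a=np.hstack([load('wA')['frame'],c['frame']]);cv2.imwrite('pics/AB.png',cv2.resize(a,(800,300))[:,:,::-1])"
```

```text
[ 0.01566568 -0.04171458  0.03209038  0.00149158 -0.00382236  0.00149185]
```

View pics/AB.png

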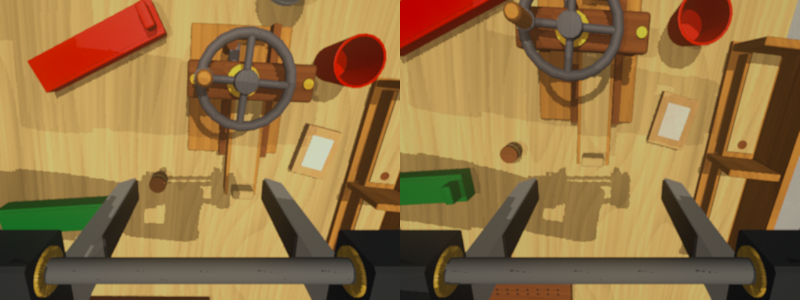

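View A (left tile, at 1/1.4 scale) shows hub (245,80), knob top (204,78) and tab (242,188). View B shows hub (169,27), knob (118,13) and tab (193,157). I'll refine these on zoomed tiles.

```bash
python3 -c "
from h import *
A=load('wA')['frame'];B=load('wB')['frame']
g=lambda f,x,y,w,h:cv2.resize(f[y:y+h,x:x+w],(400,300),interpolation=cv2.INTER_CUBIC)
o=np.vstack([np.hstack([g(A,250,30,200,150),g(B,130,0,200,150)]),np.hstack([g(A,300,225,80,60),g(B,230,190,80,60)])])
cv2.imwrite('pics/z.png',o[:,:,::-1])"
```

```text
(no output)
```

View pics/z.png

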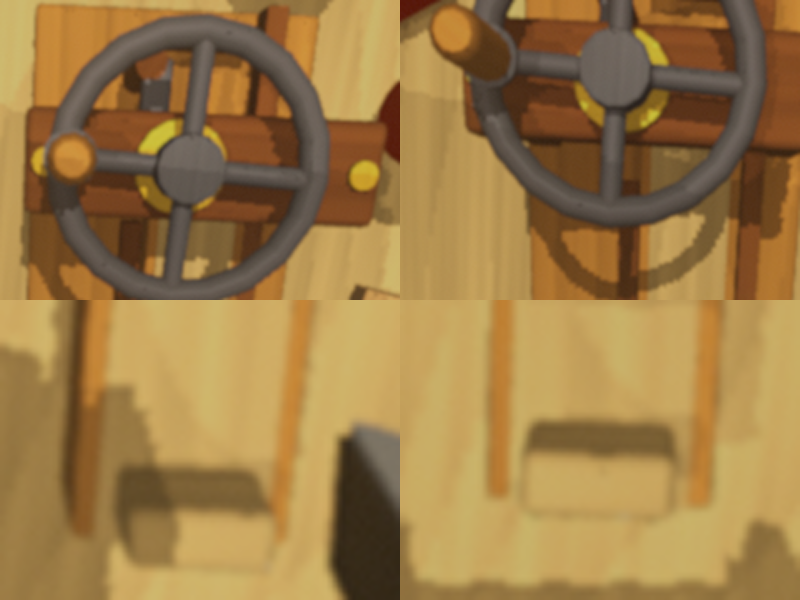

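Refined points:

| Point | View A | View B |
|---|---|---|
| Hub | (345,115) | (237,34) |
| Knob top | (287,109) | (157.5,16) |
| Tab top centre | (340,273) | (270,227) |

```bash
python3 -c "
from h import *
A=load('wA');B=load('wB');np.set_printoptions(precision=1,suppress=True)
P={'hub':((345,115),(237,34)),'knob':((287,109),(157.5,16)),'tab':((340.4,273.2),(269.6,226.8)),'boltR':((250+182,30+88),None)}
for k,(a,b) in P.items():
    if b: print(k,*tri([(A,a),(B,b)]))
for n,z in(('hub',182),('knob',213),('tab',81)): print(n,onz(A,P[n][0],z),onz(B,P[n][1],z))
# tab edges B at z=81; box rails
q=lambda x,y:onz(B,(230+(x-400)/5,190+(y-300)/5),81)
print(q(523,482),q(673,486), q(598,453),q(598,515))
r=lambda x,y:onz(B,(230+(x-400)/5,190+(y-300)/5),51)
print('rails',r(492,300),r(490,490),r(718,300),r(708,500))
# bolts crosshead
print(onz(A,(250+20,30+80),146),onz(A,(250+182,30+88),146))
"
```

```text
hub [603.4 119.3 176.7] [0.14, 0.14]
knob [556.4 119.1 212.8] [0.29, 0.29]
tab [643.7 -62.7  81.9] [0.19, 0.19]
hub [602.4 119.3 182. ] [604.2 118.6 182. ]
knob [556.5 119.4 213. ] [556.3 118.8 213. ]
tab [643.8 -63.3  81. ] [643.8 -62.8  81. ]
[626.6 -64.2  81. ] [661.  -61.4  81. ] [643.  -55.4  81. ] [644.5 -70.4  81. ]
rails [614.  -29.6  51. ] [617.5 -77.8  51. ] [667.9 -23.7  51. ] [671.5 -74.5  51. ]
[543.2 116.  146. ] [684.9 124.5 146. ]
```

Measurements fit the text: tab top at 82 mm, hub-to-knob 47 mm, tab at jig x ≈ -184, so about 39 mm to go. The jig's x axis points along world (-0.07, 0.997). I'll close the fingers, go down behind the tab and push.

>>> jog_arm(series=[[-0.04, -0.74, -0.6, 0, 0, -0.02, 1], [-0.04, -0.74, -1, 0, 0, -0.02, 1], [-0.04, -0.74, -1, 0, 0, -0.02, 1], [-0.04, -0.74, -1, 0, 0, -0.02, 1], [-0.04, -0.74, -1, 0, 0, -0.02, 1], [-0.04, -0.74, -1, 0, 0, -0.02, 1]], grip_force=20)

```text
clock: 2.75
eef_pos: [645.3, -98.7, 191.3]
eef_rot: [-3.141, -0.0, 1.647]
wrist_force: [-0.2, 0.6, 0.6]
finger_gap: 57.3
finger_force: 0.0
```

>>> jog_arm(series=[[0, 0, -0.97, 0, 0, 0, 1], [0, 0, -0.97, 0, 0, 0, 1], [0, 0, -0.97, 0, 0, 0, 1], [0, 0, -0.97, 0, 0, 0, 1], [0, 0, -0.97, 0, 0, 0, 1]])

```text
clock: 3.17
eef_pos: [646.4, -98.4, 76.2]
eef_rot: [3.141, 0.0, 1.649]
wrist_force: [1.0, -1.0, 0.9]
finger_gap: 24.2
finger_force: 0.0
```

>>> jog_arm(series=[[-0.004, 0.06, 0, 0, 0, 0, 1], [-0.008, 0.12, 0, 0, 0, 0, 1], [-0.012, 0.18, 0, 0, 0, 0, 1], [-0.016, 0.24, 0, 0, 0, 0, 1]])

```text
clock: 3.5
eef_pos: [645.9, -71.2, 77.6]
eef_rot: [3.135, 0.003, 1.647]
wrist_force: [7.1, -9.9, 4.4]
finger_gap: 0.5
finger_force: 5.0
```

>>> jog_arm(series=[[-0.004, 0.05, 0, 0, 0, 0, 1], [-0.007, 0.1, 0, 0, 0, 0, 1], [-0.01, 0.15, 0, 0, 0, 0, 1], [-0.013, 0.19, 0, 0, 0, 0, 1]])

```text
clock: 3.83
eef_pos: [644.9, -48.8, 77.7]
eef_rot: [3.133, 0.004, 1.647]
wrist_force: [8.6, -11.2, 4.8]
finger_gap: 0.2
finger_force: 6.1
```

Contact, but the force has x and z parts that I didn't expect, so I'll look.

```bash
python3 -c "
from h import *
s=snap('side','s1');w=snap('wrist','w1');t=snap('top','t1');print(w['state']['wrist_force'],w['state']['moment'],w['state']['eef_pos'])
g=lambda f,x,y,w,h,W,H:cv2.resize(f[y:y+h,x:x+w],(W,H),interpolation=cv2.INTER_CUBIC)
o=np.hstack([g(s['frame'],270,170,130,130,400,400),g(w['frame'],80,0,400,400,400,400)])
cv2.imwrite('pics/c1.png',o[:,:,::-1])"
```

```text
[ 5.66099616 -7.02568639  3.42657528] [-1.41434065 -1.11113782 -0.18217191] [644.56981372 -47.849563    77.56244323]
```

View pics/c1.png

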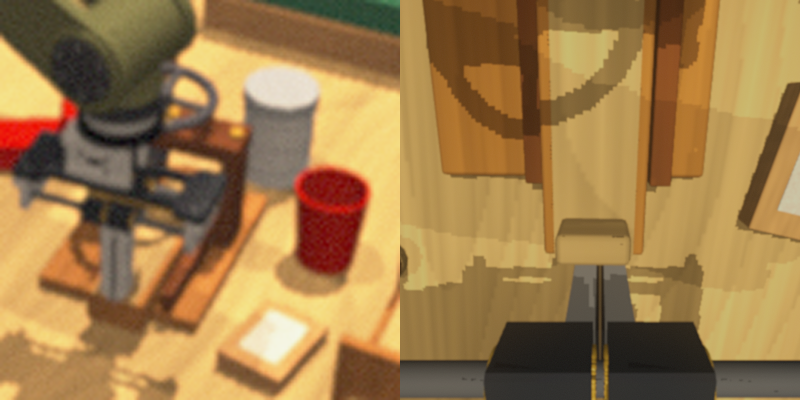

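The fingers sit squarely behind the tab. The side load is friction from settling while I was still descending. I'll back off a little to relax it, then push on in small steps.

>>> jog_arm(series=[[0, -0.06, 0, 0, 0, 0, 1], [0.01, -0.06, 0, 0, 0, 0, 1], [0.01, -0.06, 0, 0, 0, 0, 1]])

```text
clock: 4.23
eef_pos: [643.8, -55.3, 74.8]
eef_rot: [3.141, -0.0, 1.647]
wrist_force: [0.4, -0.6, 1.0]
finger_gap: 0.3
finger_force: 0.0
```

>>> jog_arm(series=[[0, 0.03, 0, 0, 0, 0, 1], [-0.003, 0.07, 0, 0, 0, 0, 1], [-0.005, 0.09, 0, 0, 0, 0, 1], [-0.005, 0.09, 0, 0, 0, 0, 1]])

```text
clock: 4.57
eef_pos: [643.0, -43.8, 74.3]
eef_rot: [3.142, 0.0, 1.648]
wrist_force: [-0.5, 0.1, -0.7]
finger_gap: 0.3
finger_force: 0.0
```

>>> jog_arm(series=[[-0.002, 0.02, 0, 0, 0, 0, 1], [-0.003, 0.035, 0, 0, 0, 0, 1], [-0.003, 0.035, 0, 0, 0, 0, 1]])

```text
clock: 4.82
eef_pos: [642.7, -40.6, 74.3]
eef_rot: [3.141, 0.001, 1.647]
wrist_force: [1.9, -3.4, -0.6]
finger_gap: 0.2
finger_force: 2.4
```

>>> jog_arm(series=[[-0.001, 0.015, 0, 0, 0, 0, 1], [-0.001, 0.015, 0, 0, 0, 0, 1], [-0.001, 0.015, 0, 0, 0, 0, 1]])

```text
clock: 5.07
eef_pos: [642.7, -40.3, 74.5]
eef_rot: [3.141, 0.003, 1.646]
wrist_force: [1.0, -13.3, 0.6]
finger_gap: 0.4
finger_force: 7.0
```

>>> jog_arm(series=[[-0.001, 0.015, 0, 0, 0, 0, 1], [-0.001, 0.015, 0, 0, 0, 0, 1], [-0.001, 0.015, 0, 0, 0, 0, 1]])

```text
clock: 5.32
eef_pos: [642.8, -40.2, 74.9]
eef_rot: [3.14, 0.005, 1.646]
wrist_force: [1.3, -23.5, 1.8]
finger_gap: 0.7
finger_force: 11.9
```

>>> jog_arm(series=[[-0.001, 0.015, 0, 0, 0, 0, 1], [-0.001, 0.015, 0, 0, 0, 0, 1], [-0.001, 0.015, 0, 0, 0, 0, 1]])

```text
clock: 5.57
eef_pos: [643.0, -40.0, 75.4]
eef_rot: [3.14, 0.007, 1.645]
wrist_force: [1.2, -34.0, 3.3]
finger_gap: 0.6
finger_force: 16.8
```

Home: the position stays fixed while the force climbs to 34 N, at the spot I predicted. I'll back off, rise, go over the knob and descend with the fingers half open.

>>> jog_arm(series=[[0, -0.08, 0, 0, 0, 0, 1], [0.01, -0.17, 0, 0, 0, 0, 1], [0, -0.17, 0.3, 0, 0, 0, 0.6], [0, -0.17, 0.7, 0, 0, 0, 0.6], [0, -0.17, 1, 0, 0, 0, 0.6]])

```text
clock: 5.98
eef_pos: [641.6, -55.3, 194.4]
eef_rot: [-3.139, -0.001, 1.647]
wrist_force: [0.8, -0.6, 0.0]
finger_gap: 16.7
finger_force: 0.0
```

>>> jog_arm(series=[[0, 0, 0.35, 0, 0, 0, 0.6], [0, 0, 0.55, 0, 0, 0, 0.6], [-0.2, 0.3, 0.55, 0, 0, 0, 0.6], [-0.4, 0.6, 0.55, 0, 0, 0, 0.6], [-0.5, 0.8, 0.55, 0, 0, 0, 0.6], [-0.5, 0.8, 0.55, 0, 0, 0, 0.6]])

```text
clock: 6.48
eef_pos: [580.3, 44.8, 260.2]
eef_rot: [3.141, -0.001, 1.651]
wrist_force: [-0.2, 0.0, -0.3]
finger_gap: 37.8
finger_force: 0.0
```

>>> jog_arm(series=[[-0.1, 0.35, 0, 0, 0, 0, 0.6], [-0.215, 0.653, 0, 0, 0, 0, 0.6], [-0.215, 0.653, 0, 0, 0, 0, 0.6], [-0.215, 0.653, 0, 0, 0, 0, 0.6], [-0.215, 0.653, 0, 0, 0, 0, 0.6]])

```text
clock: 6.9
eef_pos: [556.7, 118.6, 259.5]
eef_rot: [-3.141, 0.0, 1.648]
wrist_force: [0.4, -0.7, -0.7]
finger_gap: 37.5
finger_force: 0.0
```

```bash
python3 -c "
from h import *
w=snap('wrist','w2');t=snap('top','t2');s=w['state'];print(s['eef_pos'],s['finger_gap'],s['wrist_force'])
for X in([603.4,119.3,177],[556.4,119.1,213]): print(proj(w,X))
g=lambda f,x,y,w,h,W,H:cv2.resize(f[y:y+h,x:x+w],(W,H),interpolation=cv2.INTER_CUBIC)
cv2.imwrite('pics/c2.png',np.hstack([g(w['frame'],130,120,300,300,400,400),g(t['frame'],200,150,120,120,400,400)])[:,:,::-1])"
```

```text
[556.69738699 118.6484177  259.48457809] 37.52888282569227 [ 0.40904482 -0.69368805 -0.66210565]
[345.35141898 229.77205388]
[280.32732449 244.14221604]
```

View pics/c2.png

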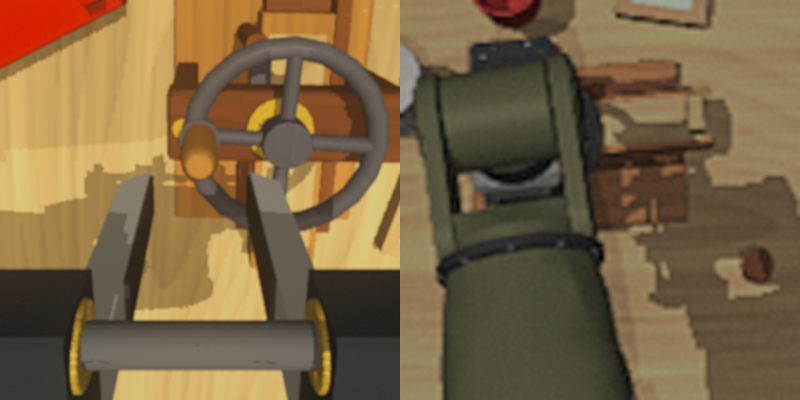

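The knob top is at crop (200,162), within 1 mm of the prediction and midway between the fingers. Descend and grip.

>>> jog_arm(series=[[0, 0, -0.25, 0, 0, 0, 0.6], [0, 0, -0.51, 0, 0, 0, 0.6], [0, 0, -0.51, 0, 0, 0, 0.6], [0, 0, -0.51, 0, 0, 0, 0.6], [0, 0, -0.51, 0, 0, 0, 1], [0, 0, -0.51, 0, 0, 0, 1], [0, 0, -0.51, 0, 0, 0, 1], [0, 0, -0.51, 0, 0, 0, 1]], grip_force=35)

```text
clock: 7.67
eef_pos: [556.5, 119.0, 199.8]
eef_rot: [3.141, -0.0, 1.647]
wrist_force: [-5.8, 0.1, 8.0]
finger_gap: 17.2
finger_force: 35.0
```

>>> jog_arm(series=[[0, 0, 0, 0, 0, 0, 1], [0, 0, 0, 0, 0, 0, 1]])

```text
clock: 7.83
eef_pos: [556.5, 119.1, 199.8]
eef_rot: [3.141, -0.0, 1.647]
wrist_force: [-4.8, -0.2, 7.3]
finger_gap: 17.4
finger_force: 35.0
```

```bash
python3 - <<'E'
import numpy as np
# cmd shifts (fractions) around circle centre (603,119.2): from angle 180 clockwise by 8 deg steps
c=np.array([603.2,119.2]);r=47.5
for i in range(0,360,8):
    f=lambda a:r*np.array([np.cos(a),np.sin(a)])
    d=(f(np.pi-np.radians(i+8))-f(np.pi-np.radians(i)))/120
    print(i,'->',i+8,np.round(d,3),end=' | ')
E
```

```text
0 -> 8 [0.004 0.055] | 8 -> 16 [0.011 0.054] | 16 -> 24 [0.019 0.052] | 24 -> 32 [0.026 0.049] | 32 -> 40 [0.032 0.045] | 40 -> 48 [0.038 0.04 ] | 48 -> 56 [0.044 0.034] | 56 -> 64 [0.048 0.028] | 64 -> 72 [0.051 0.021] | 72 -> 80 [0.054 0.013] | 80 -> 88 [0.055 0.006] | 88 -> 96 [ 0.055 -0.002] | 96 -> 104 [ 0.054 -0.01 ] | 104 -> 112 [ 0.053 -0.017] | 112 -> 120 [ 0.05  -0.024] | 120 -> 128 [ 0.046 -0.031] | 128 -> 136 [ 0.041 -0.037] | 136 -> 144 [ 0.035 -0.042] | 144 -> 152 [ 0.029 -0.047] | 152 -> 160 [ 0.022 -0.05 ] | 160 -> 168 [ 0.015 -0.053] | 168 -> 176 [ 0.008 -0.055] | 176 -> 184 [ 0.    -0.055] | 184 -> 192 [-0.008 -0.055] | 192 -> 200 [-0.015 -0.053] | 200 -> 208 [-0.022 -0.05 ] | 208 -> 216 [-0.029 -0.047] | 216 -> 224 [-0.035 -0.042] | 224 -> 232 [-0.041 -0.037] | 232 -> 240 [-0.046 -0.031] | 240 -> 248 [-0.05  -0.024] | 248 -> 256 [-0.053 -0.017] | 256 -> 264 [-0.054 -0.01 ] | 264 -> 272 [-0.055 -0.002] | 272 -> 280 [-0.055  0.006] | 280 -> 288 [-0.054  0.013] | 288 -> 296 [-0.051  0.021] | 296 -> 304 [-0.048  0.028] | 304 -> 312 [-0.044  0.034] | 312 -> 320 [-0.038  0.04 ] | 320 -> 328 [-0.032  0.045] | 328 -> 336 [-0.026  0.049] | 336 -> 344 [-0.019  0.052] | 344 -> 352 [-0.011  0.054] | 352 -> 360 [-0.004  0.055] |
```

Gripped. Now I'll feel through the slack in 5° steps (clockwise from above, so first towards +y), reading the force each step.

>>> jog_arm(series=[[0.002, 0.034, 0, 0, 0, 0, 1], [0.002, 0.034, 0, 0, 0, 0, 1]])

```text
clock: 8.0
eef_pos: [556.7, 123.6, 199.8]
eef_rot: [3.141, -0.0, 1.647]
wrist_force: [-5.5, 1.2, 7.3]
finger_gap: 17.4
finger_force: 35.0
```

>>> jog_arm(series=[[0.005, 0.034, 0, 0, 0, 0, 1], [0.005, 0.034, 0, 0, 0, 0, 1]])

```text
clock: 8.17
eef_pos: [557.3, 127.8, 199.8]
eef_rot: [3.141, -0.001, 1.648]
wrist_force: [-5.7, 1.2, 7.9]
finger_gap: 17.1
finger_force: 35.0
```

>>> jog_arm(series=[[0.007, 0.034, 0, 0, 0, 0, 1], [0.007, 0.034, 0, 0, 0, 0, 1]])

```text
clock: 8.33
eef_pos: [558.2, 132.0, 199.8]
eef_rot: [3.141, -0.001, 1.648]
wrist_force: [-4.6, 1.6, 7.2]
finger_gap: 17.0
finger_force: 35.0
```

>>> jog_arm(series=[[0.01, 0.033, 0, 0, 0, 0, 1], [0.01, 0.033, 0, 0, 0, 0, 1]])

```text
clock: 8.5
eef_pos: [559.4, 136.0, 199.8]
eef_rot: [3.14, -0.001, 1.648]
wrist_force: [-4.4, 2.8, 6.4]
finger_gap: 17.3
finger_force: 35.0
```

>>> jog_arm(series=[[0.013, 0.032, 0, 0, 0, 0, 1], [0.013, 0.032, 0, 0, 0, 0, 1]])

```text
clock: 8.67
eef_pos: [561.1, 139.9, 199.8]
eef_rot: [3.14, -0.001, 1.648]
wrist_force: [-4.5, 1.8, 6.7]
finger_gap: 17.0
finger_force: 35.0
```

>>> jog_arm(series=[[0.016, 0.031, 0, 0, 0, 0, 1], [0.016, 0.031, 0, 0, 0, 0, 1]])

```text
clock: 8.83
eef_pos: [563.0, 143.6, 199.8]
eef_rot: [3.14, -0.001, 1.648]
wrist_force: [-4.2, 2.6, 6.5]
finger_gap: 17.4
finger_force: 35.0
```

Still slack: the force is purely radial (about 5 N outward, so the path is a bit inside the circle). I'll continue.

>>> jog_arm(series=[[0.015, 0.032, -0.005, 0, 0, 0, 1], [0.015, 0.032, -0.005, 0, 0, 0, 1]])

```text
clock: 9.0
eef_pos: [565.3, 147.4, 199.7]
eef_rot: [3.139, -0.001, 1.648]
wrist_force: [-2.1, 1.6, 8.5]
finger_gap: 17.2
finger_force: 35.0
```

>>> jog_arm(series=[[0.021, 0.027, 0, 0, 0, 0, 1], [0.021, 0.027, 0, 0, 0, 0, 1]])

```text
clock: 9.17
eef_pos: [567.8, 150.6, 199.7]
eef_rot: [3.139, -0.001, 1.648]
wrist_force: [-1.7, 1.1, 8.9]
finger_gap: 17.1
finger_force: 35.0
```

>>> jog_arm(series=[[0.023, 0.025, 0, 0, 0, 0, 1], [0.023, 0.025, 0, 0, 0, 0, 1]])

```text
clock: 9.33
eef_pos: [570.6, 153.6, 199.7]
eef_rot: [3.139, -0.001, 1.648]
wrist_force: [-2.0, 1.9, 9.3]
finger_gap: 17.5
finger_force: 35.0
```

>>> jog_arm(series=[[0.025, 0.023, 0, 0, 0, 0, 1], [0.025, 0.023, 0, 0, 0, 0, 1]])

```text
clock: 9.5
eef_pos: [573.6, 156.4, 199.7]
eef_rot: [3.139, -0.001, 1.648]
wrist_force: [-2.1, 2.4, 9.6]
finger_gap: 17.4
finger_force: 35.0
```

>>> jog_arm(series=[[0.027, 0.021, 0, 0, 0, 0, 1], [0.027, 0.021, 0, 0, 0, 0, 1]])

```text
clock: 9.67
eef_pos: [576.9, 158.9, 199.7]
eef_rot: [3.139, -0.001, 1.647]
wrist_force: [-1.3, 1.0, 8.4]
finger_gap: 17.0
finger_force: 35.0
```

>>> jog_arm(series=[[0.029, 0.019, 0, 0, 0, 0, 1], [0.029, 0.019, 0, 0, 0, 0, 1]])

```text
clock: 9.83
eef_pos: [580.5, 161.1, 199.7]
eef_rot: [3.139, -0.001, 1.648]
wrist_force: [-1.2, 2.3, 7.9]
finger_gap: 17.3
finger_force: 35.0
```

>>> jog_arm(series=[[0.031, 0.016, 0, 0, 0, 0, 1], [0.031, 0.016, 0, 0, 0, 0, 1]])

```text
clock: 10.0
eef_pos: [584.2, 163.0, 199.7]
eef_rot: [3.138, -0.001, 1.647]
wrist_force: [-0.1, 2.6, 8.5]
finger_gap: 17.5
finger_force: 35.0
```

>>> jog_arm(series=[[0.032, 0.013, 0, 0, 0, 0, 1], [0.032, 0.013, 0, 0, 0, 0, 1]])

```text
clock: 10.17
eef_pos: [588.0, 164.6, 199.7]
eef_rot: [3.138, -0.001, 1.647]
wrist_force: [-1.1, 2.7, 8.5]
finger_gap: 17.6
finger_force: 35.0
```

>>> jog_arm(series=[[0.033, 0.011, 0.012, 0, 0, 0, 1], [0.033, 0.011, 0.012, 0, 0, 0, 1]])

```text
clock: 10.33
eef_pos: [591.6, 165.6, 199.8]
eef_rot: [3.141, -0.001, 1.647]
wrist_force: [-0.8, 2.2, 3.0]
finger_gap: 17.4
finger_force: 35.0
```

>>> jog_arm(series=[[0.034, 0.008, 0, 0, 0, 0, 1], [0.034, 0.008, 0, 0, 0, 0, 1]])

```text
clock: 10.5
eef_pos: [595.9, 166.5, 199.8]
eef_rot: [3.14, -0.001, 1.647]
wrist_force: [-0.7, 5.2, 5.6]
finger_gap: 17.0
finger_force: 35.0
```

>>> jog_arm(series=[[0.034, 0.006, 0, 0, 0, 0, 1], [0.034, 0.006, 0, 0, 0, 0, 1]])

```text
clock: 10.67
eef_pos: [600.1, 167.1, 199.8]
eef_rot: [3.14, -0.0, 1.647]
wrist_force: [-0.3, 4.3, 6.4]
finger_gap: 17.5
finger_force: 35.0
```

>>> jog_arm(series=[[0.034, 0.002, 0, 0, 0, 0, 1], [0.034, 0.002, 0, 0, 0, 0, 1]])

```text
clock: 10.83
eef_pos: [604.2, 167.3, 199.8]
eef_rot: [3.14, -0.0, 1.647]
wrist_force: [0.5, 3.0, 7.0]
finger_gap: 17.2
finger_force: 35.0
```

>>> jog_arm(series=[[0.034, -0.002, 0, 0, 0, 0, 1], [0.034, -0.002, 0, 0, 0, 0, 1]])

```text
clock: 11.0
eef_pos: [608.3, 167.1, 199.8]
eef_rot: [3.14, -0.001, 1.647]
wrist_force: [1.5, 3.7, 6.6]
finger_gap: 17.1
finger_force: 35.0
```

>>> jog_arm(series=[[0.034, -0.005, 0, 0, 0, 0, 1], [0.034, -0.005, 0, 0, 0, 0, 1]])

```text
clock: 11.17
eef_pos: [612.4, 166.5, 199.8]
eef_rot: [3.14, -0.001, 1.647]
wrist_force: [1.3, 4.5, 6.2]
finger_gap: 17.3
finger_force: 35.0
```

>>> jog_arm(series=[[0.034, -0.007, 0, 0, 0, 0, 1], [0.034, -0.007, 0, 0, 0, 0, 1]])

```text
clock: 11.33
eef_pos: [616.5, 165.6, 199.8]
eef_rot: [3.14, -0.001, 1.647]
wrist_force: [1.7, 3.1, 5.3]
finger_gap: 17.1
finger_force: 35.0
```

>>> jog_arm(series=[[0.033, -0.01, 0, 0, 0, 0, 1], [0.033, -0.01, 0, 0, 0, 0, 1]])

```text
clock: 11.5
eef_pos: [620.5, 164.4, 199.8]
eef_rot: [3.14, -0.001, 1.647]
wrist_force: [2.7, 3.3, 6.7]
finger_gap: 17.0
finger_force: 35.0
```

>>> jog_arm(series=[[0.032, -0.013, 0, 0, 0, 0, 1], [0.032, -0.013, 0, 0, 0, 0, 1]])

```text
clock: 11.67
eef_pos: [624.4, 162.8, 199.8]
eef_rot: [3.14, -0.0, 1.647]
wrist_force: [2.5, 4.3, 5.5]
finger_gap: 17.4
finger_force: 35.0
```

>>> jog_arm(series=[[0.031, -0.016, 0, 0, 0, 0, 1], [0.031, -0.016, 0, 0, 0, 0, 1]])

```text
clock: 11.83
eef_pos: [628.2, 160.8, 199.8]
eef_rot: [3.139, -0.0, 1.647]
wrist_force: [3.3, 3.5, 5.7]
finger_gap: 17.1
finger_force: 35.0
```

>>> jog_arm(series=[[0.032, -0.016, 0, 0, 0, 0, 1], [0.032, -0.016, 0, 0, 0, 0, 1]])

```text
clock: 12.0
eef_pos: [632.0, 158.5, 199.8]
eef_rot: [3.14, 0.0, 1.647]
wrist_force: [1.4, 2.5, 6.4]
finger_gap: 17.4
finger_force: 35.0
```

>>> jog_arm(series=[[0.028, -0.021, 0, 0, 0, 0, 1], [0.028, -0.021, 0, 0, 0, 0, 1]])

```text
clock: 12.17
eef_pos: [635.4, 155.9, 199.8]
eef_rot: [3.14, 0.0, 1.647]
wrist_force: [2.1, 1.8, 6.9]
finger_gap: 17.2
finger_force: 35.0
```

>>> jog_arm(series=[[0.026, -0.024, 0, 0, 0, 0, 1], [0.026, -0.024, 0, 0, 0, 0, 1]])

```text
clock: 12.33
eef_pos: [638.5, 153.0, 199.8]
eef_rot: [3.14, 0.0, 1.647]
wrist_force: [1.7, 1.6, 6.3]
finger_gap: 17.2
finger_force: 35.0
```

>>> jog_arm(series=[[0.024, -0.026, 0, 0, 0, 0, 1], [0.024, -0.026, 0, 0, 0, 0, 1]])

```text
clock: 12.5
eef_pos: [641.3, 149.8, 199.8]
eef_rot: [3.14, 0.0, 1.647]
wrist_force: [2.6, 1.8, 5.2]
finger_gap: 17.2
finger_force: 35.0
```

>>> jog_arm(series=[[0.021, -0.028, 0, 0, 0, 0, 1], [0.021, -0.028, 0, 0, 0, 0, 1]])

```text
clock: 12.67
eef_pos: [643.9, 146.4, 199.8]
eef_rot: [3.14, 0.0, 1.647]
wrist_force: [2.3, 1.3, 5.6]
finger_gap: 17.2
finger_force: 35.0
```

>>> jog_arm(series=[[0.019, -0.029, 0, 0, 0, 0, 1], [0.019, -0.029, 0, 0, 0, 0, 1]])

```text
clock: 12.83
eef_pos: [646.1, 142.8, 199.8]
eef_rot: [3.14, 0.0, 1.647]
wrist_force: [2.2, 1.6, 5.6]
finger_gap: 17.2
finger_force: 35.0
```

>>> jog_arm(series=[[0.016, -0.031, 0, 0, 0, 0, 1], [0.016, -0.031, 0, 0, 0, 0, 1]])

```text
clock: 13.0
eef_pos: [648.0, 139.0, 199.8]
eef_rot: [3.14, 0.0, 1.647]
wrist_force: [2.1, 1.5, 6.2]
finger_gap: 17.1
finger_force: 35.0
```

>>> jog_arm(series=[[0.013, -0.032, 0, 0, 0, 0, 1], [0.013, -0.032, 0, 0, 0, 0, 1]])

```text
clock: 13.17
eef_pos: [649.5, 135.1, 199.8]
eef_rot: [3.14, 0.0, 1.647]
wrist_force: [2.4, 0.7, 6.3]
finger_gap: 17.1
finger_force: 35.0
```

>>> jog_arm(series=[[0.011, -0.033, 0, 0, 0, 0, 1], [0.011, -0.033, 0, 0, 0, 0, 1]])

```text
clock: 13.33
eef_pos: [650.8, 131.1, 199.8]
eef_rot: [3.14, 0.001, 1.647]
wrist_force: [1.4, -0.4, 6.2]
finger_gap: 17.2
finger_force: 35.0
```

>>> jog_arm(series=[[0.008, -0.034, 0, 0, 0, 0, 1], [0.008, -0.034, 0, 0, 0, 0, 1]])

```text
clock: 13.5
eef_pos: [651.6, 127.0, 199.8]
eef_rot: [3.14, 0.001, 1.647]
wrist_force: [1.4, -0.8, 6.2]
finger_gap: 17.1
finger_force: 35.0
```

>>> jog_arm(series=[[0.005, -0.035, 0, 0, 0, 0, 1], [0.005, -0.035, 0, 0, 0, 0, 1]])

```text
clock: 13.67
eef_pos: [652.2, 122.7, 199.8]
eef_rot: [3.14, 0.001, 1.646]
wrist_force: [1.3, -0.8, 6.7]
finger_gap: 17.3
finger_force: 35.0
```

>>> jog_arm(series=[[0.002, -0.035, 0, 0, 0, 0, 1], [0.002, -0.035, 0, 0, 0, 0, 1]])

```text
clock: 13.83
eef_pos: [652.3, 118.5, 199.8]
eef_rot: [3.141, 0.001, 1.646]
wrist_force: [-0.5, -0.3, 7.8]
finger_gap: 16.8
finger_force: 35.0
```

>>> jog_arm(series=[[-0.002, -0.035, 0, 0, 0, 0, 1], [-0.002, -0.035, 0, 0, 0, 0, 1]])

```text
clock: 14.0
eef_pos: [652.0, 114.3, 199.8]
eef_rot: [3.141, 0.001, 1.646]
wrist_force: [-0.1, -0.8, 5.7]
finger_gap: 17.4
finger_force: 35.0
```

>>> jog_arm(series=[[-0.005, -0.035, 0, 0, 0, 0, 1], [-0.005, -0.035, 0, 0, 0, 0, 1]])

```text
clock: 14.17
eef_pos: [651.4, 110.1, 199.8]
eef_rot: [3.141, 0.001, 1.647]
wrist_force: [0.1, -0.9, 5.7]
finger_gap: 17.2
finger_force: 35.0
```

>>> jog_arm(series=[[-0.008, -0.034, 0, 0, 0, 0, 1], [-0.008, -0.034, 0, 0, 0, 0, 1]])

```text
clock: 14.33
eef_pos: [650.4, 106.1, 199.8]
eef_rot: [3.141, 0.001, 1.646]
wrist_force: [-0.3, -1.0, 6.2]
finger_gap: 17.4
finger_force: 35.0
```

>>> jog_arm(series=[[-0.011, -0.033, 0, 0, 0, 0, 1], [-0.011, -0.033, 0, 0, 0, 0, 1]])

```text
clock: 14.5
eef_pos: [649.1, 102.1, 199.8]
eef_rot: [3.141, 0.001, 1.647]
wrist_force: [0.5, -0.5, 6.0]
finger_gap: 17.4
finger_force: 35.0
```

>>> jog_arm(series=[[-0.013, -0.032, 0, 0, 0, 0, 1], [-0.013, -0.032, 0, 0, 0, 0, 1]])

```text
clock: 14.67
eef_pos: [647.6, 98.8, 199.8]
eef_rot: [3.14, -0.0, 1.647]
wrist_force: [2.0, 2.0, 5.8]
finger_gap: 17.2
finger_force: 35.0
```

>>> jog_arm(series=[[-0.016, -0.031, 0, 0, 0, 0, 1], [-0.016, -0.031, 0, 0, 0, 0, 1]])

```text
clock: 14.83
eef_pos: [645.8, 95.5, 199.8]
eef_rot: [3.139, -0.001, 1.647]
wrist_force: [3.5, 4.6, 5.3]
finger_gap: 17.3
finger_force: 35.0
```

>>> jog_arm(series=[[-0.019, -0.029, 0, 0, 0, 0, 1], [-0.019, -0.029, 0, 0, 0, 0, 1]])

```text
clock: 15.0
eef_pos: [643.6, 92.1, 199.8]
eef_rot: [3.139, -0.001, 1.647]
wrist_force: [5.1, 4.2, 4.2]
finger_gap: 17.3
finger_force: 35.0
```

>>> jog_arm(series=[[-0.021, -0.028, 0, 0, 0, 0, 1], [-0.021, -0.028, 0, 0, 0, 0, 1]])

```text
clock: 15.17
eef_pos: [641.1, 88.7, 199.9]
eef_rot: [3.139, -0.001, 1.647]
wrist_force: [4.9, 4.4, 4.2]
finger_gap: 17.3
finger_force: 35.0
```

It bites at about (647.6, 98.8): the tangential force goes from 0 to 2.6 and then 6 N. Next I'll fit the circle from the measured points and work out the remaining path.

```bash
python3 - <<'E'
import numpy as np
from scipy.optimize import least_squares
P=np.array([[556.7,123.6],[558.2,132],[561.1,139.9],[565.3,147.4],[570.6,153.6],[576.9,158.9],[584.2,163],[591.6,165.6],[600.1,167.1],[608.3,167.1],[616.5,165.6],[624.4,162.8],[632,158.5],[638.5,153],[643.9,146.4],[648,139],[650.8,131.1],[652.2,122.7],[652,114.3],[650.4,106.1],[649.1,102.1],[647.6,98.8],[645.8,95.5],[643.6,92.1],[641.1,88.7]])
r=least_squares(lambda q:np.hypot(*(P-q[:2]).T)-q[2],[603,119,48]);c=r.x[:2];R=r.x[2];print(r.x,np.abs(r.fun).max())
a=lambda p:np.degrees(np.arctan2(*(np.array(p)-c)[::-1]))
for p in P[-6:]: print(p,round(a(p),2))
a0=a(P[-1])
# rest: 5 deg per row, 8 rows per call, cumulative per call; swept to bite angle
f=lambda t:R*np.array([np.cos(np.radians(t)),np.sin(np.radians(t))])
bite=a([647.6,98.8])+0.3; tot=a0+360-bite; print('bite',bite,'remaining',tot)
for k in range(0,8):
    s=a0-40*k
    print(k,40*k+40,[list(map(float,np.round((f(s-5*(j+1))-f(s))/120,3))) for j in range(8)])
E
```

```text
[604.32363356 119.40463022  47.91320869] 0.16942759206259694
[650.4 106.1] -16.11
[649.1 102.1] -21.13
[647.6  98.8] -25.46
[645.8  95.5] -29.96
[643.6  92.1] -34.81
[641.1  88.7] -39.86
bite -25.159931018403963 remaining 345.3013871665977
0 40 [[-0.023, -0.026], [-0.049, -0.049], [-0.077, -0.071], [-0.106, -0.089], [-0.137, -0.106], [-0.169, -0.119], [-0.202, -0.13], [-0.236, -0.137]]
1 80 [[-0.035, -0.005], [-0.069, -0.006], [-0.104, -0.005], [-0.139, -0.0], [-0.173, 0.007], [-0.206, 0.018], [-0.238, 0.031], [-0.269, 0.047]]
2 120 [[-0.029, 0.019], [-0.057, 0.04], [-0.083, 0.063], [-0.106, 0.089], [-0.128, 0.116], [-0.147, 0.146], [-0.163, 0.177], [-0.176, 0.209]]
3 160 [[-0.011, 0.033], [-0.018, 0.067], [-0.023, 0.102], [-0.024, 0.137], [-0.023, 0.171], [-0.019, 0.206], [-0.011, 0.24], [-0.001, 0.273]]
4 200 [[0.013, 0.032], [0.029, 0.063], [0.048, 0.093], [0.069, 0.12], [0.093, 0.146], [0.118, 0.17], [0.146, 0.191], [0.175, 0.21]]
5 240 [[0.031, 0.016], [0.063, 0.03], [0.096, 0.04], [0.13, 0.048], [0.165, 0.052], [0.2, 0.054], [0.234, 0.053], [0.269, 0.048]]
6 280 [[0.034, -0.007], [0.067, -0.018], [0.099, -0.031], [0.13, -0.047], [0.16, -0.066], [0.188, -0.087], [0.213, -0.11], [0.237, -0.136]]
7 320 [[0.021, -0.028], [0.04, -0.057], [0.056, -0.088], [0.07, -0.12], [0.08, -0.153], [0.088, -0.187], [0.092, -0.222], [0.094, -0.256]]
```

>>> jog_arm(series=[[-0.023, -0.026, 0, 0, 0, 0, 1], [-0.049, -0.049, 0, 0, 0, 0, 1], [-0.077, -0.071, 0, 0, 0, 0, 1], [-0.106, -0.089, 0, 0, 0, 0, 1], [-0.137, -0.106, 0, 0, 0, 0, 1], [-0.169, -0.119, 0, 0, 0, 0, 1], [-0.202, -0.13, 0, 0, 0, 0, 1], [-0.236, -0.137, 0, 0, 0, 0, 1]])

```text
clock: 15.83
eef_pos: [613.2, 72.2, 199.8]
eef_rot: [3.138, -0.0, 1.647]
wrist_force: [8.5, 4.2, 3.7]
finger_gap: 17.4
finger_force: 35.0
```

>>> jog_arm(series=[[-0.035, -0.005, 0, 0, 0, 0, 1], [-0.069, -0.006, 0, 0, 0, 0, 1], [-0.104, -0.005, 0, 0, 0, 0, 1], [-0.139, 0, 0, 0, 0, 0, 1], [-0.173, 0.007, 0, 0, 0, 0, 1], [-0.206, 0.018, 0, 0, 0, 0, 1], [-0.238, 0.031, 0, 0, 0, 0, 1], [-0.269, 0.047, 0, 0, 0, 0, 1]])

```text
clock: 16.5
eef_pos: [581.1, 77.2, 199.8]
eef_rot: [3.138, 0.001, 1.647]
wrist_force: [11.0, -1.3, 2.7]
finger_gap: 17.3
finger_force: 35.0
```

>>> jog_arm(series=[[-0.029, 0.019, 0, 0, 0, 0, 1], [-0.057, 0.04, 0, 0, 0, 0, 1], [-0.083, 0.063, 0, 0, 0, 0, 1], [-0.106, 0.089, 0, 0, 0, 0, 1], [-0.128, 0.116, 0, 0, 0, 0, 1], [-0.147, 0.146, 0, 0, 0, 0, 1], [-0.163, 0.177, 0, 0, 0, 0, 1], [-0.176, 0.209, 0, 0, 0, 0, 1]])

```text
clock: 17.17
eef_pos: [559.7, 101.4, 199.8]
eef_rot: [3.139, 0.003, 1.646]
wrist_force: [5.5, -8.1, 4.9]
finger_gap: 17.3
finger_force: 35.0
```

>>> jog_arm(series=[[-0.011, 0.033, 0, 0, 0, 0, 1], [-0.018, 0.067, 0, 0, 0, 0, 1], [-0.023, 0.102, 0, 0, 0, 0, 1], [-0.024, 0.137, 0, 0, 0, 0, 1], [-0.023, 0.171, 0, 0, 0, 0, 1], [-0.019, 0.206, 0, 0, 0, 0, 1], [-0.011, 0.24, 0, 0, 0, 0, 1], [-0.001, 0.273, 0, 0, 0, 0, 1]])

```text
clock: 17.83
eef_pos: [558.6, 134.2, 199.7]
eef_rot: [-3.141, 0.003, 1.646]
wrist_force: [-5.2, -10.0, 10.2]
finger_gap: 17.2
finger_force: 35.0
```

>>> jog_arm(series=[[0.013, 0.032, 0, 0, 0, 0, 1], [0.029, 0.063, 0, 0, 0, 0, 1], [0.048, 0.093, 0, 0, 0, 0, 1], [0.069, 0.12, 0, 0, 0, 0, 1], [0.093, 0.146, 0, 0, 0, 0, 1], [0.118, 0.17, 0, 0, 0, 0, 1], [0.146, 0.191, 0, 0, 0, 0, 1], [0.175, 0.21, 0, 0, 0, 0, 1]])

```text
clock: 18.5
eef_pos: [579.0, 160.3, 199.7]
eef_rot: [-3.139, 0.001, 1.647]
wrist_force: [-11.2, -4.3, 11.2]
finger_gap: 17.3
finger_force: 35.0
```

>>> jog_arm(series=[[0.031, 0.016, 0, 0, 0, 0, 1], [0.063, 0.03, 0, 0, 0, 0, 1], [0.096, 0.04, 0, 0, 0, 0, 1], [0.13, 0.048, 0, 0, 0, 0, 1], [0.165, 0.052, 0, 0, 0, 0, 1], [0.2, 0.054, 0, 0, 0, 0, 1], [0.234, 0.053, 0, 0, 0, 0, 1], [0.269, 0.048, 0, 0, 0, 0, 1]])

```text
clock: 19.17
eef_pos: [611.2, 166.9, 199.7]
eef_rot: [-3.139, -0.0, 1.647]
wrist_force: [-11.8, 3.5, 10.9]
finger_gap: 17.0
finger_force: 35.0
```

>>> jog_arm(series=[[0.034, -0.007, 0, 0, 0, 0, 1], [0.067, -0.018, 0, 0, 0, 0, 1], [0.099, -0.031, 0, 0, 0, 0, 1], [0.13, -0.047, 0, 0, 0, 0, 1], [0.16, -0.066, 0, 0, 0, 0, 1], [0.188, -0.087, 0, 0, 0, 0, 1], [0.213, -0.11, 0, 0, 0, 0, 1], [0.237, -0.136, 0, 0, 0, 0, 1]])

```text
clock: 19.83
eef_pos: [639.9, 151.6, 199.7]
eef_rot: [-3.14, -0.002, 1.648]
wrist_force: [-7.0, 10.0, 8.0]
finger_gap: 17.1
finger_force: 35.0
```

>>> jog_arm(series=[[0.021, -0.028, 0, 0, 0, 0, 1], [0.04, -0.057, 0, 0, 0, 0, 1], [0.056, -0.088, 0, 0, 0, 0, 1], [0.07, -0.12, 0, 0, 0, 0, 1], [0.08, -0.153, 0, 0, 0, 0, 1], [0.088, -0.187, 0, 0, 0, 0, 1]])

```text
clock: 20.33
eef_pos: [651.1, 129.6, 199.8]
eef_rot: [3.14, -0.003, 1.648]
wrist_force: [-1.2, 13.6, 6.4]
finger_gap: 17.4
finger_force: 35.0
```

>>> jog_arm(series=[[0, 0, 0, 0, 0, 0, 1], [0, 0, 0, 0, 0, 0, 1], [0, 0, 0, 0, 0, 0, 1]])

```text
clock: 20.58
eef_pos: [651.2, 129.0, 199.8]
eef_rot: [3.14, -0.002, 1.648]
wrist_force: [0.3, 8.5, 5.6]
finger_gap: 16.9
finger_force: 35.0
```

>>> jog_arm(series=[[0.004, -0.035, 0, 0, 0, 0, 1], [0.006, -0.069, 0, 0, 0, 0, 1], [0.004, -0.104, 0, 0, 0, 0, 1], [0, -0.139, 0, 0, 0, 0, 1], [-0.008, -0.173, 0, 0, 0, 0, 1], [-0.019, -0.206, 0, 0, 0, 0, 1], [-0.019, -0.206, 0, 0, 0, 0, 1], [-0.019, -0.206, 0, 0, 0, 0, 1]])

```text
clock: 21.25
eef_pos: [649.5, 103.9, 199.9]
eef_rot: [3.139, -0.001, 1.647]
wrist_force: [5.6, 6.9, 4.4]
finger_gap: 17.5
finger_force: 35.0
```

>>> jog_arm(series=[[0, 0, 0, 0, 0, 0, 1], [0, 0, 0, 0, 0, 0, 1]])

```text
clock: 21.42
eef_pos: [649.5, 103.9, 199.9]
eef_rot: [3.139, -0.001, 1.648]
wrist_force: [5.9, 6.8, 5.0]
finger_gap: 17.5
finger_force: 35.0
```

>>> jog_arm(series=[[-0.008, -0.021, 0, 0, 0, 0, 1], [-0.016, -0.042, 0, 0, 0, 0, 1], [-0.016, -0.042, 0, 0, 0, 0, 1], [-0.016, -0.042, 0, 0, 0, 0, 1], [-0.016, -0.042, 0, 0, 0, 0, 1]])

```text
clock: 21.83
eef_pos: [647.6, 99.1, 199.9]
eef_rot: [3.138, -0.001, 1.648]
wrist_force: [6.6, 8.8, 3.9]
finger_gap: 17.3
finger_force: 35.0
```

Measured angle is within 0.3° of one full turn past the bite. I'll unload the arm, let go and rise.

>>> jog_arm(series=[[0.008, 0.011, -0.003, 0, 0, 0, 1], [0.008, 0.011, -0.003, 0, 0, 0, 1], [0.008, 0.011, -0.003, 0, 0, 0, 1]])

```text
clock: 22.08
eef_pos: [648.1, 99.5, 199.7]
eef_rot: [3.14, -0.0, 1.647]
wrist_force: [0.3, 2.8, 7.8]
finger_gap: 17.5
finger_force: 35.0
```

>>> jog_arm(series=[[0, 0, 0, 0, 0, 0, 0.6], [0, 0, 0, 0, 0, 0, 0.6], [0, 0, 0, 0, 0, 0, 0.6], [0, 0, 0, 0, 0, 0, 0.6], [0, 0, 0.2, 0, 0, 0, 0.6], [0, 0, 0.5, 0, 0, 0, 0.6], [0, 0, 0.8, 0, 0, 0, 0.6]])

```text
clock: 22.67
eef_pos: [647.1, 99.3, 295.1]
eef_rot: [-3.139, 0.0, 1.647]
wrist_force: [-0.5, -0.3, 0.2]
finger_gap: 37.6
finger_force: 0.0
```

>>> jog_arm(series=[[-0.3, -0.3, 0.2, 0, 0, 0, 0.6], [-0.5, -0.6, 0.2, 0, 0, 0, 0.6], [-0.6, -0.8, 0.2, 0, 0, 0, 0.6], [-0.6, -0.8, 0.2, 0, 0, 0, 0.6], [-0.6, -0.8, 0.2, 0, 0, 0, 0.6], [-0.6, -0.8, 0.2, 0, 0, 0, 0.6]])

```text
clock: 23.17
eef_pos: [575.7, 3.6, 318.8]
eef_rot: [-3.142, -0.0, 1.647]
wrist_force: [0.0, 0.7, 0.1]
finger_gap: 37.2
finger_force: 0.0
```

```bash
python3 -c "
from h import *
w=snap('wrist','w3');s=snap('side','s3')
for X in([604.3,119.4,177],[647.6,99.1,213],[641.7,-23.4,81]): print(proj(w,X))
g=lambda f,x,y,w,h,W,H:cv2.resize(f[y:y+h,x:x+w],(W,H),interpolation=cv2.INTER_CUBIC)
cv2.imwrite('pics/c3.png',np.hstack([g(w['frame'],0,0,560,420,480,360),g(s['frame'],270,170,120,135,320,360)])[:,:,::-1])"
```

```text
[328.16343255  64.58872107]
[392.22921455  95.22663642]
[335.34492125 207.98400651]
```

View pics/c3.png

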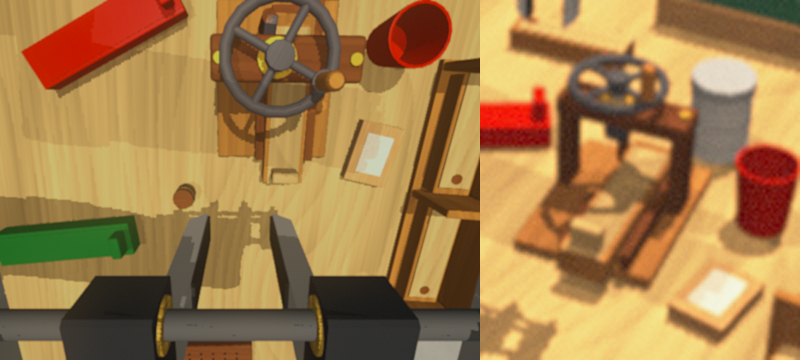

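The knob is at about (390,92), against a predicted (392,95). The tab is at (334,208), against a predicted home of (335,208). Bystanders look undisturbed and the robot is clear, so I'll hand in.

```bash
python3 -c "
from cell import manip
print(manip.sign_off())"
```

```text
the job is handed in; nothing more can be done
None
```

The domino box is home against the stop, and the handwheel is turned one full turn clockwise past the bite (to about a degree by my measurement). I let go and handed the job in at about 23 s; the sign-off gave no verdict.

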